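# Lower the front-light display post by one hole

### The arm

A 7-joint arm with a two-finger parallel gripper is mounted at the origin on the work surface. World frame = base frame: x ahead of the robot, y to its left, z up, the work surface at z = 0. Lengths are in m, angles in rad, forces in N, time in s.
With the tool pointing down it reaches from about 0.4 to 0.85 m from the base axis. Payload 10.4 kg.
Tool frame: the origin (TCP) lies at the very end of the fingers, on their centre line; the grasp point (between the pads) lies manip.grasp_offset behind it (manip.grasp_offset is the distance from the TCP to the grasp point, in m); z points along the fingers, x is the direction in which the jaws open and shut, and the axes are right-handed (so a half turn about z gives the same grasp; the last joint's range is limited). The gripper opens to 85 mm and grips with 20 to 120 N. Pads are 22 mm wide; open, the fingers measure 114 mm over their backs; the gripper's body (76 mm by 85 mm) begins 54 mm behind the grasp point. The pads swing forward as they close: fully open they stand 13 mm farther back than shut.
Start: joints at [-1.298, 0.332, -0.065, 1.46, 0.022, 1.35, -0.088], TCP at [0.182, 0.598, 0.231] pointing down, gripper open.
Joint ranges: [-2.6, 2.6], [-0.5, 2.12], [-1.47, 1.34], [0.16, 2.42], [-1.27, 4.41], [0.06, 2.06], [-2.6, 2.6]. Speed limits (rad/s): [2.22, 2.22, 2.79, 2.79, 3.14, 3.14, 3.14].

### API

Orientations are given as a unit quaternion [x, y, z, w].
In Python, from workcell import manip gives the robot as it stands.
- The arm moves only by the shell command python3 -m crank 'ROWS' [FORCE]. ROWS is JSON, a list that holds one entry, the list of rows, each a list of 7 numbers: the shift along the world's x, y, z in units of 60 mm (1.0 is 60 mm), then the turn, a rotation vector about the world's x, y, z in units of 5 degrees (1.0 is 5 degrees), then the finger opening in mm, from 0 to 85.4. A call has 1 to 8 rows; each row shifts and turns the commanded pose from where the row before left it; what a row does not reach is not made up. A row lasts 1/8 s, in which the tool goes at most 62.5 mm and 10.7 degrees, less where a joint would pass 70% of its speed; a pose out of reach is approached as far as the arm can. A call is refused whole if a number of a shift passes 1 or a number of a turn 1, either way. A call with a gripper value outside its range is refused whole. The fingers move at their own pace and stop on an object; FORCE is the grip in N (left out, the last holds). Time passes only in rows, so rows that do not move let the fingers close. It gives the time, the measured TCP pose, the force and the opening at its end, in the units of the state.
- manip.get_obs(): the state, without advancing time (a new reading comes with each control period).
- manip.camera(name): name is "scene" or "top"; returns (picture, depth): 420x560x3 uint8, blue, green, red; 420x560 float32, m along the optical axis (not along the pixel's ray), 0 where there is no reading.
- manip.get_calibration(name): a dict with "fx", "fy", "cx", "cy" (pixels), "rvec" (rotation vector, rad) and "tvec" (3), from world to camera coordinates, as OpenCV has them. Camera axes: x right, y down, z forward; pixel columns grow to the right and rows downward; lengths in m; the calibration is good to about 2 mm. A picture is of the moment at which its call begins. get_calibration takes no time and is no camera call.
- manip.hand_in(): hands the job in, once; it reports no verdict.
The state is a dict: "clock": time; "joint_pos": joint angles; "joint_velocities": joint speeds; "tau": joint torques, N m; "position": TCP position; "ee_rot": TCP orientation; "ft_force": force on the tool from outside, world axes, zero at the start; "torque": the same for the moment, N m; "grip_width": opening from 0.0 (shut) to 1.0 (fully open).
Only numpy, scipy, OpenCV 4.12 (cv2) and the standard library are available. Lean on these libraries where they do the work, as an engineer would, in place of code of your own. Each camera call takes 0.05 s, during which the arm holds its last target.

### The job

Two telescoping display posts stand on the bench, each with an orange push button on top. Lower the post that carries the white front light by exactly one hole: press its sprung button so that the tube sinks, and let go so that it locks in the next hole with the button sprung back up. Leave the post with the chrome bell at its height.

Things in the scene. Friction and masses are not known exactly. Their poses are not given: they have to be found in the camera images.
- light_button_top (a point): centre of the top face of the orange button (32 mm wide, 10 mm proud of a 38 mm square grey head) on the post with the white front light, 255 to 290 mm above the bench at the start; moves with button and tube. z is up; y runs along a 150 mm crossbar 25 mm below; the light (42 x 68 mm) sits at y +56 mm, a black grip on the other arm. Nothing on the post is higher. Its base is fixed
- light_post (a joint): how far the light post's tube has sunk, m: 0 now (top hole), 0.040 next hole, 0.080 last; 1 mm play. Locked until the button is in; then it sinks by its weight at 0.1 to 0.2 m/s and, the button let up, snaps into the next hole by itself. Button held or pressed again there: it goes on past. So press to 15 to 30 mm below the button's first height, then lift away
- light_button (a joint): how far the light post's orange button is pressed into its head, in m: 0 up (locked in a hole), 0.004 where the lock pin just leaves its hole, 0.006 fully in; about 0.004 while the pin rides between two holes. The spring takes 3 N to start and 6 N fully in
- bell_post (a joint): the same sinking, in m, of the other, otherwise like post, which carries a chrome bicycle bell (54 mm dome) instead of the light; it stands at 0 and is to stay there

How it is judged:
On the way:
1. the light post's button is pressed in far enough to unlock the tube (value of joint light_button above 0.0035 m), for 0.05 s.
At the end, for the whole second after the job is handed in: The light post's tube rests within 5 mm of its next hole (40 mm lower than at the start), at rest, its button sprung back up to within 2 mm, and the bell post is still within 5 mm of its first height (value of joint light_post between 0.035 and 0.045 m and value of joint light_button below 0.002 m and velocity of joint light_post between -0.005 and 0.005 m/s and value of joint bell_post below 0.005 m); the robot touches nothing.
It fails at once if the light post is pushed past the next hole (sunk by more than 50 mm) (value of joint light_post above 0.05 m).
It fails at once if the bell post is lowered by more than 10 mm (value of joint bell_post above 0.01 m).
It also fails if it takes over 26 s, if anything falls off the work surface, if the arm or the gripper's body presses on something with over 40 N, if the wrist force passes 120 N, or if a joint passes its speed limit or range.

## Working session

There is one attempt and no reset: what is moved stays moved. The work goes in short steps, Python scripts to look and compute and a shell command to move; the robot and the scene stay as the last step left them, time stands still between calls to the robot, and variables do not carry over. Pictures are saved under pics/ and viewed, and the job is handed in when it is done.

```bash
mkdir -p pics
cat > h.py <<'E'
import numpy as np,cv2
from workcell import manip
def shot(n,tag):
    im,d=manip.camera(n); cv2.imwrite(f'pics/{tag}.png',im); np.save(f'pics/{tag}.npy',d); return im,d
def w(n,u,v,z):
    c=manip.get_calibration(n);R=cv2.Rodrigues(np.array(c['rvec'],float))[0];t=np.array(c['tvec'],float).ravel()
    p=np.array([(u-c['cx'])/c['fx']*z,(v-c['cy'])/c['fy']*z,z]);return R.T@(p-t)
E
python3 - <<'E'
from h import *
print(manip.get_obs(),manip.grasp_offset)
for n in('scene','top'): shot(n,n+'0')
E
```

```text
{'clock': 0.0, 'joint_pos': array([-1.29759825,  0.33289018, -0.06474854,  1.46096715,  0.02157969,
        1.34990608, -0.08853467]), 'joint_velocities': array([ 8.23909652e-04,  8.38404095e-04, -3.44225362e-04,  2.27432917e-04,
       -7.73847608e-04,  2.14645545e-05, -9.34606437e-04]), 'tau': array([ 5.87545383e-04, -6.25447011e+01,  4.94047254e-02, -3.91596544e+01,
        1.62372482e-02,  1.01267840e-02, -4.39691291e-05]), 'position': array([0.18204722, 0.59748991, 0.23049229]), 'ee_rot': array([ 8.03578124e-01,  5.95198836e-01, -5.82843452e-04,  4.52764345e-04]), 'ft_force': array([0.86451328, 0.34374132, 0.59931221]), 'torque': array([ 0.00929541, -0.02348847, -0.01803744]), 'grip_width': 0.9979787849697048} 0.0187
```

View pics/scene0.png

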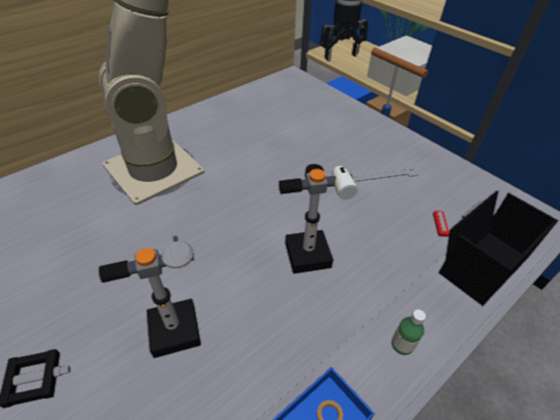

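View pics/top0.png

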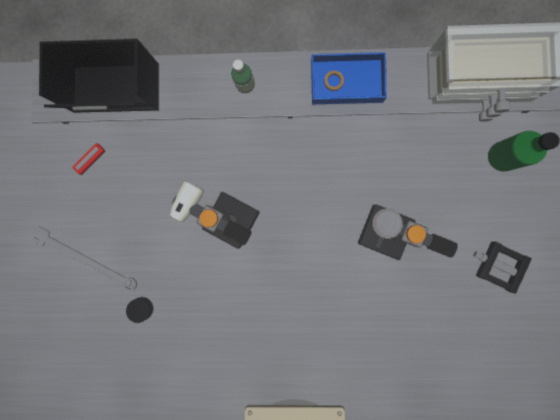

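The scene view shows the light post's orange button at about (317,175), with the white light to its right, and the bell post's at (146,257). In the top view the light button is at (208,218), with the light at (186,201), and the bell post's button is at (417,235).

Run:
```python
from h import *
for n,boxes in(('scene',((285,345,150,200),(120,175,235,285))),('top',((185,235,195,245),(395,440,215,255)))):
    im=cv2.imread(f'pics/{n}0.png');d=np.load(f'pics/{n}0.npy')
    hsv=cv2.cvtColor(im,cv2.COLOR_BGR2HSV)
    m=(hsv[...,0]>5)&(hsv[...,0]<20)&(hsv[...,1]>180)&(hsv[...,2]>120)
    for a,b,c,e in boxes:
        vs,us=np.nonzero(m[c:e,a:b]);vs+=c;us+=a
        P=np.array([w(n,u,v,d[v,u]) for u,v in zip(us,vs) if d[v,u]>0])
        zt=np.percentile(P[:,2],80);T=P[abs(P[:,2]-zt)<.004]
        print(n,us.mean(),vs.mean(),len(us),len(T),'mean',T.mean(0).round(4),'med',np.median(T,0).round(4),'mid',((T.max(0)+T.min(0))/2).round(4),'ext',np.ptp(T,axis=0).round(3))
d=np.load('pics/top0.npy');print('light',w('top',186,201,d[201,186]),'grip',w('top',237,231,d[231,237]),'bench',w('top',300,300,d[300,300]))
im=cv2.imread('pics/top0.png')[170:270,140:280];cv2.imwrite('pics/c1.png',cv2.resize(im,None,fx=5,fy=5,interpolation=2))
```

```text
scene 316.618320610687 174.0763358778626 131 128 mean [0.549  0.1398 0.2679] med [0.549  0.1398 0.268 ] mid [0.549  0.1404 0.2676] ext [0.03  0.031 0.005]
scene 144.97737556561086 255.88235294117646 221 218 mean [ 0.5182 -0.2198  0.2663] med [ 0.5187 -0.2199  0.2665] mid [ 0.5171 -0.2194  0.2661] ext [0.029 0.029 0.005]Traceback (most recent call last):
  File "<stdin>", line 9, in <module>
IndexError: too many indices for array: array is 1-dimensional, but 2 were indexed
```

Run:
```python
from h import *
d=np.load('pics/top0.npy');im=cv2.imread('pics/top0.png')
print(d[210:226:4,200:217:4],im[218,208])
c=manip.get_calibration('top');R=cv2.Rodrigues(np.array(c['rvec'],float))[0];t=np.array(c['tvec'],float).ravel();C=-R.T@t;print('cam',C)
for u,v,z in((208,217.5,.268),(417,234.5,.266),(186,201,.26),(237,231,.25)):
    a=w('top',u,v,1)-C; print(u,v,C+a*(z-C[2])/a[2])
for q in((300,300),(186,201)): print(q,d[q[1],q[0]],w('top',*q,d[q[1],q[0]]))
cv2.imwrite('pics/c1.png',cv2.resize(im[170:270,140:280],None,fx=5,fy=5,interpolation=2))
```

```text
[[0.7516949  0.73478276 0.7381049  0.73341596 0.747828  ]
 [0.7490854  0.73508567 0.73562914 0.73583215 0.73452014]
 [0.7368542  0.73460364 0.7369676  0.73488444 0.7324445 ]
 [0.74468255 0.73575914 0.7359567  0.73266625 0.73737   ]] [ 64 130 186]
cam [ 0.53265867 -0.01524988  0.99792971]
208 217.5 [0.54805038 0.13914375 0.268     ]
417 234.5 [ 0.5138433  -0.22259461  0.266     ]
186 201 [0.57810464 0.18011391 0.26      ]
237 231 [0.52357454 0.09083042 0.25      ]
(300, 300) 0.9886616 [ 0.35630699 -0.02136928 -0.00147432]
(186, 201) 0.7482465 [0.57823716 0.18068359 0.25784822]
```

```bash
ls pics
```

```text
c1.png
scene0.npy
scene0.png
top0.npy
top0.png
```

View pics/c1.png

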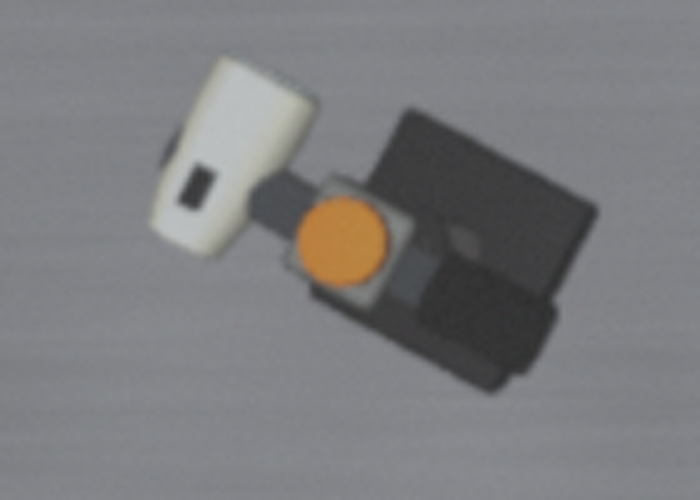

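The two views agree on light_button_top at about (0.5485, 0.1395, 0.268), which fits the stated 255–290 mm. The light lies about 51 mm from it in plan, also as expected. I'll rise, shut the fingers and cross over.

```bash
python3 -m crank '[[[0,0,1,0,0,0,0],[0,0,1,0,0,0,0],[0.4,-0.5,0,0,0,0,0],[0.5,-0.6,0,0,0,0,0],[0.5,-0.6,0,0,0,0,0],[0.5,-0.6,0,0,0,0,0],[0.5,-0.6,0,0,0,0,0],[0.5,-0.6,0,0,0,0,0]]]' 40
```

```text
clock: 1.1
position: [0.3569, 0.3864, 0.3511]
ee_rot: [0.804, 0.595, -0.0, 0.0]
ft_force: [0.2, -0.3, 0.1]
grip_width: -0.001
```

```bash
python3 -m crank '[[[0.5,-0.6,0,0,0,0,0],[0.5,-0.7,0,0,0,0,0],[0.5,-0.7,0,0,0,0,0],[0.5,-0.7,0,0,0,0,0],[0.5,-0.6,0,0,0,0,0],[0.4,-0.5,0,0,0,0,0],[0.3,-0.32,0,0,0,0,0],[0,0,0,0,0,0,0]]]'
```

```text
clock: 2.1
position: [0.5489, 0.1386, 0.3508]
ee_rot: [0.805, 0.594, -0.001, 0.0]
ft_force: [0.0, 0.5, -0.1]
grip_width: -0.001
```

```bash
python3 -m crank '[[[0,0,-0.5,0,0,0,0],[0,0,-0.5,0,0,0,0],[0,0,-0.15,0,0,0,0],[0,0,0,0,0,0,0]]]'
python3 - <<'E'
from h import *
im,d=shot('scene','s1');cv2.imwrite('pics/s1c.png',cv2.resize(im[100:240,230:400],None,fx=4,fy=4,interpolation=2))
E
```

```text
clock: 2.6
position: [0.5478, 0.1413, 0.2825]
ee_rot: [0.803, 0.596, -0.0, -0.0]
ft_force: [-0.5, 0.1, 0.3]
grip_width: -0.004
```

View pics/s1c.png

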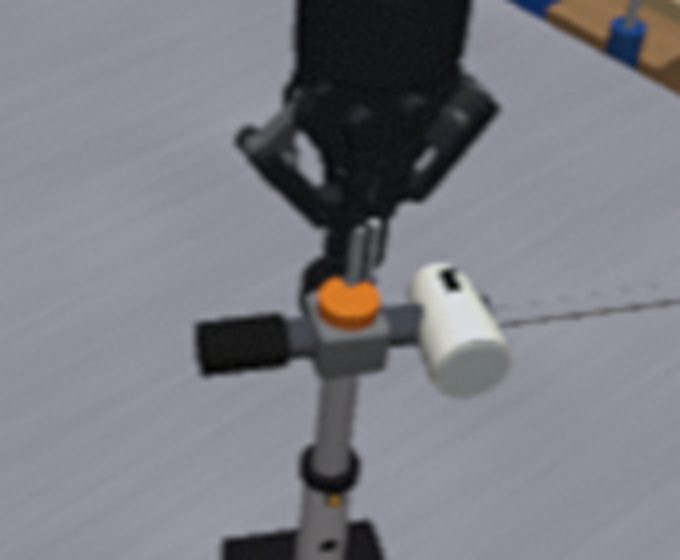

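The closed fingertips at crop (362,278) are just above the button at crop (350,300), and the measured gap is about 14 mm. Next I'll press about 22 mm below the button's first height and lift away, all in one call.

```bash
python3 -m crank '[[[0,0,-0.2,0,0,0,0],[0,0,-0.2,0,0,0,0],[0,0,-0.2,0,0,0,0],[0,0,0.5,0,0,0,0],[0,0,0.8,0,0,0,0],[0,0,0.5,0,0,0,0],[0,0,0,0,0,0,0],[0,0,0,0,0,0,0]]]'
python3 - <<'E'
from h import *
im,d=shot('scene','s2');cv2.imwrite('pics/s2c.png',cv2.resize(im[100:300,100:400],None,fx=2.6,fy=2.6,interpolation=2))
hsv=cv2.cvtColor(im,cv2.COLOR_BGR2HSV)
m=(hsv[...,0]>5)&(hsv[...,0]<20)&(hsv[...,1]>180)&(hsv[...,2]>120)
for a,b,c,e in ((285,345,150,215),(120,175,235,285)):
    vs,us=np.nonzero(m[c:e,a:b]);vs+=c;us+=a
    P=np.array([w('scene',u,v,d[v,u]) for u,v in zip(us,vs) if d[v,u]>0]);print(len(P),np.median(P,0))
E
```

```text
clock: 3.65
position: [0.5479, 0.1407, 0.353]
ee_rot: [0.804, 0.595, -0.001, -0.0]
ft_force: [0.8, -0.8, -0.4]
grip_width: -0.001
114 [0.55088044 0.1388835  0.22778691]
220 [ 0.51887686 -0.21985895  0.26660516]
```

View pics/s2c.png

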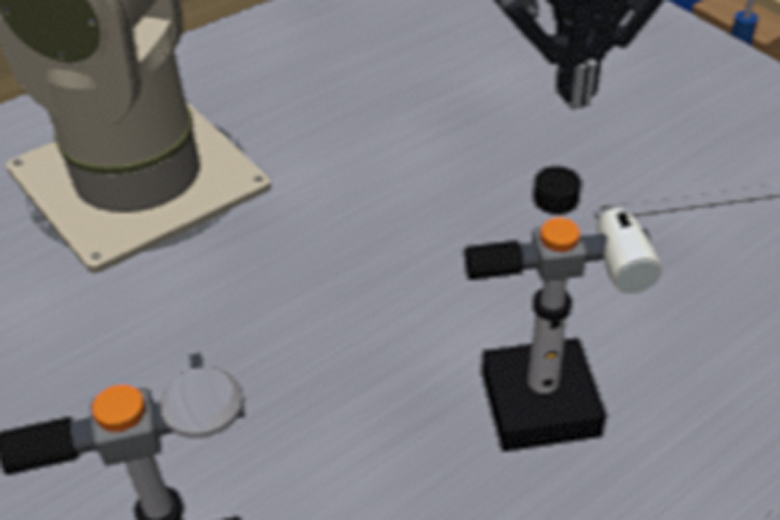

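The light post's button, now at crop (560,235), has dropped from 0.268 to 0.228 m, which is 40 mm. The bell post's is unchanged at 0.2666. I'll wait briefly and confirm it's at rest.

```bash
python3 -m crank '[[[0,0,0,0,0,0,0],[0,0,0,0,0,0,0],[0,0,0,0,0,0,0],[0,0,0,0,0,0,0]]]'
python3 - <<'E'
from h import *
im,d=shot('scene','s3')
cv2.imwrite('pics/s3c.png',cv2.resize(im[170:220,270:360],None,fx=8,fy=8,interpolation=2))
hsv=cv2.cvtColor(im,cv2.COLOR_BGR2HSV)
m=(hsv[...,0]>5)&(hsv[...,0]<20)&(hsv[...,1]>180)&(hsv[...,2]>120)
for a,b,c,e in ((285,345,150,215),(120,175,235,285)):
    vs,us=np.nonzero(m[c:e,a:b]);vs+=c;us+=a
    P=np.array([w('scene',u,v,d[v,u]) for u,v in zip(us,vs) if d[v,u]>0]);print(len(P),np.median(P,0))
E
```

```text
clock: 4.2
position: [0.5482, 0.1407, 0.3543]
ee_rot: [0.804, 0.595, 0.0, -0.0]
ft_force: [-0.0, 0.2, 0.2]
grip_width: -0.001
114 [0.55067944 0.13927025 0.2278392 ]
218 [ 0.51879753 -0.21954468  0.26647256]
```

View pics/s3c.png

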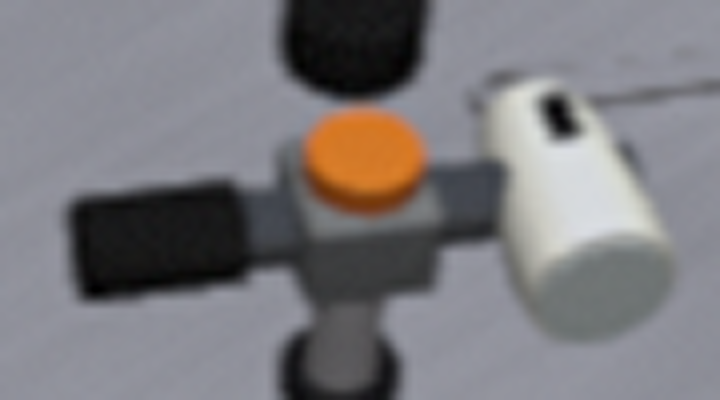

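Run:
```python
from h import *
for t,(a,b,c,e) in (('scene0',(330,360,160,200)),('s3',(325,358,175,215))):
    im=cv2.imread(f'pics/{t}.png');d=np.load(f'pics/{t}.npy');g=im.min(2)
    P=np.array([w('scene',u,v,d[v,u]) for v in range(c,e) for u in range(a,b) if g[v,u]>175]);print(t,len(P),np.median(P,0),np.percentile(P[:,2],[10,90]))
a=cv2.imread('pics/scene0.png')[150:200,270:360];b=cv2.imread('pics/s3.png')[170:220,270:360]
cv2.imwrite('pics/cmp.png',cv2.resize(np.hstack([a,b]),None,fx=4.4,fy=4.4,interpolation=2))
```

```text
scene0 222 [0.58756899 0.18076407 0.26101898] [0.25736641 0.26385682]
s3 224 [0.58714695 0.18094977 0.22106718] [0.21725615 0.22391408]
```

View pics/cmp.png

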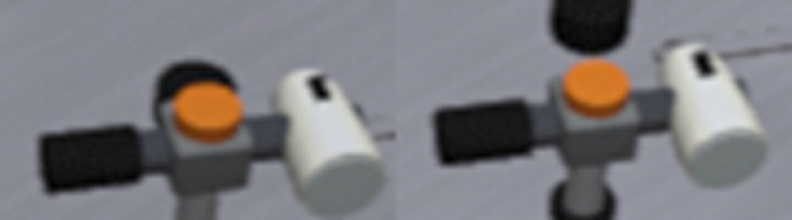

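The light dropped 40.0 mm and the button about 40 mm, so the button is fully back up. In the before/after pair, the button stands equally proud in both. Handing in.

```bash
python3 -c "
from workcell import manip
print(manip.hand_in())"
```

```text
the job is handed in; nothing more can be done
None
```

I lowered the light post by one hole: with the fingers shut, I pressed its button to about 22 mm below its first height, then lifted away in the same move. I handed the job in after about 4.2 s on the robot's clock.

The last checks all agreed:
- **Light post:** the light sank 40.0 mm and the button top went from 0.268 to 0.228 m. The height was the same in two pictures about 0.5 s apart.
- **Button:** it stands as proud of its head as it did at the start.
- **Bell post:** its button is unchanged at about 0.266 m.
- **Robot:** the tool hangs about 125 mm above the light post's button, with wrist force near zero.

I didn't read the forces during the press itself, only at the end of that call. `hand_in` gave no verdict.

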